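Put the tail vertebrae into their foam nests

TASK

Gather the three whole tail vertebrae (bone drums with two side wings) into the wooden drawer: stand each one upright inside the foam nest of its own size, large in large, medium in medium and small in small, down on the drawer floor. Set them down gently, do not drop them. Leave the look-alikes where they are: the broken vertebra with one wing, the wingless shaft slice with the hole, and the plain rounded drum.

Things in the scene. Friction and masses are not known exactly. Their poses are not given: they have to be found in the camera images.
- vert_large_mid (a point): The large whole tail vertebra, brown fossil bone standing on the table on a flat end: an upright solid drum 60 mm in diameter and 40 mm tall with two flat wings sticking out on opposite sides, tip to tip 100 mm, each 22 mm wide and 12 mm thick, at mid-height. Point: centre of the drum, half-way up (20 mm above its underside). z up; the wings lie along its +y and -y, so the bare drum can be gripped across its x axis. About 280 g.
- vert_medium_mid (a point): The medium whole tail vertebra, brown fossil bone standing on the table on a flat end: an upright solid drum 46 mm in diameter and 36 mm tall with two flat wings sticking out on opposite sides, tip to tip 84 mm, each 18 mm wide and 11 mm thick, at mid-height. Point: centre of the drum, half-way up (18 mm above its underside). z up; the wings lie along its +y and -y, so the bare drum can be gripped across its x axis. About 150 g.
- vert_small_mid (a point): The small whole tail vertebra, brown fossil bone standing on the table on a flat end: an upright solid drum 32 mm in diameter and 32 mm tall with two flat wings sticking out on opposite sides, tip to tip 68 mm, each 14 mm wide and 9 mm thick, at mid-height. Point: centre of the drum, half-way up (16 mm above its underside). z up; the wings lie along its +y and -y, so the bare drum can be gripped across its x axis. About 70 g.
- nest_large: The large nest: a fixed dark grey foam ring on the drawer's floor, recess 78 mm in diameter (open down to the drawer floor), outside 98 mm, 8 mm tall; it is for the large vertebra (drum 60 mm; the wings pass above the ring). Origin: centre of the recess on the drawer floor, 8 mm above the table. The three nests stand in a row, 115 mm apart, in any order.
- nest_medium: The medium nest: a fixed dark grey foam ring on the drawer's floor, recess 64 mm in diameter (open down to the drawer floor), outside 84 mm, 8 mm tall; it is for the medium vertebra (drum 46 mm; the wings pass above the ring). Origin: centre of the recess on the drawer floor, 8 mm above the table. The three nests stand in a row, 115 mm apart, in any order.
- nest_small: The small nest: a fixed dark grey foam ring on the drawer's floor, recess 50 mm in diameter (open down to the drawer floor), outside 70 mm, 8 mm tall; it is for the small vertebra (drum 32 mm; the wings pass above the ring). Origin: centre of the recess on the drawer floor, 8 mm above the table. The three nests stand in a row, 115 mm apart, in any order.
- broken_vert_mid (a point): Look-alike, stays where it is: a broken vertebra of the same bone, drum 46 mm in diameter and 36 mm tall with only ONE wing (along its +y, reaching 42 mm from the axis), the other side bare. Point: drum centre, half-way up (18 mm).
- shaft_slice_mid (a point): Look-alike, stays where it is: a slice of limb-bone shaft of the same bone, a wingless ring 56 mm in diameter, 38 mm tall, with a 24 mm hole down its middle. Point: its centre, half-way up (19 mm).
- nodule_mid (a point): Look-alike, stays where it is: a plain wingless rounded drum of the same colour, 36 mm in diameter and 30 mm tall. Point: its centre, half-way up (15 mm).
- drawer: Open wooden specimen drawer, fixed on the table, 140 x 360 mm outside (x by y), walls 8 mm thick and 24 mm tall, floor 8 mm thick. Origin: centre of its underside; the row of nests runs along its y axis, the middle one at its centre.
Not all that is in view belongs to the job. What is shaped like the part that bears vert_large_mid but green or pink is not meant.

How it is judged:
By the outcome, as a careful person would: the job done as asked, in the order asked, and still so for the second after the job is handed in, with the robot touching nothing.
It also fails if it takes over 88 s, if anything falls off the work surface, if the arm or the gripper's body presses on something with over 40 N, if the wrist force passes 120 N, or if a joint passes its speed limit or range.

ROBOT

A 7-joint arm with a two-finger parallel gripper is mounted at the origin on the work surface. World frame = base frame: x ahead of the robot, y to its left, z up, the work surface at z = 0. Lengths are in mm, angles in rad, forces in N, time in s.
With the tool pointing down it reaches from about 400 to 850 mm from the base axis. Payload 4.4 kg.
Tool frame: the origin (TCP) lies between the finger pads; the fingertips stand 25 mm ahead of it and the grasp point (between the pads) lies 6 mm ahead of it; z points along the fingers, y is the line along which they close (so a half turn about z gives the same grasp; the last joint's range is limited). The gripper opens to 94 mm and grips with 3 to 60 N. Pads are 16 mm wide; open, the fingers measure 119 mm over their backs; the gripper's body (75 mm by 177 mm) begins 78 mm behind the grasp point.
Start: joints at [1.117, 0.628, 0.038, 1.517, -0.027, 0.996, -0.02], TCP at [245.827, -601.736, 230.478] pointing down, gripper open.
Joint ranges: [-3.06, 3.06], [-0.37, 2.12], [-1.25, 1.32], [0.18, 2.47], [-1.1, 4.24], [0.23, 1.98], [-2.94, 2.94]. Speed limits (rad/s): [2.57, 2.57, 3.14, 3.14, 3.14, 3.14, 3.14].

INTERFACE

Orientations are given as a unit quaternion [w, x, y, z].
In Python, from workcell import r gives the robot as it stands.
- The arm moves only by the shell command python3 -m pendant 'ROWS' [OPENING] [FORCE]. ROWS is JSON, a list of rows, each a list of 4 numbers: the shift along the tool's x, y, z normalised to -1 to 1, where 1 is 30 cm, then the turn about the tool's z normalised to -1 to 1, where 1 is 90 degrees. A call has 1 to 8 rows; each row is the pose to reach, as a shift and turn from the pose commanded when the call began, along the tool's axes at that moment; what a row does not reach only later rows make up. A row lasts 1/8 s, in which the tool goes at most 62.5 mm and 10.7 degrees, less where a joint would pass 70% of its speed; a pose out of reach is approached as far as the arm can. A call with a number of a shift or a turn outside -1 to 1 is refused whole. A call with a gripper value outside its range is refused whole. OPENING is the opening, from -1 (shut) to 1 (fully open), so that 0 is half open, set as the call begins (- or left out, the last holds). The fingers move at their own pace and stop on an object; FORCE is the grip in N (left out, the last holds). Time passes only in rows, so rows that repeat a pose let the fingers close. It gives the time, the measured TCP pose, the force, the opening and the grip force at its end, in the units of the state.
- r.get_obs(): the state, without advancing time (a new reading comes with each control period).
- r.read_camera(name): name is "scene" or "side" or "wrist"; returns the picture (384x512x3 uint8, red, green, blue); there is no depth.
- r.camera_model(name): a dict with "fx", "fy", "cx", "cy" (pixels), "rvec" (rotation vector, rad) and "tvec" (3), from world to camera coordinates, as OpenCV has them. Camera axes: x right, y down, z forward; pixel columns grow to the right and rows downward; lengths in mm; the calibration is good to about 2 mm. A picture is of the moment at which its call begins: read the wrist's pose just before it. camera_model takes no time and is no camera call; for the wrist camera it gives the pose at the moment of the call.
- r.hand_in(): hands the job in; it is judged then, once.
The state is a dict: "time_s": time; "q": joint angles; "qd": joint speeds; "tau": joint torques, N m; "position": TCP position; "ee_rot": TCP orientation; "force": force on the tool from outside, world axes, zero at the start; "moment": the same for the moment, N m; "gripper_width": opening from 0.0 (shut) to 1.0 (fully open); "grip_force": force on a finger pad.
Only numpy, scipy, OpenCV 4.12 (cv2) and the standard library are available. Lean on these libraries where they do the work, as an engineer would, in place of code of your own. Each camera call takes 0.05 s, during which the arm holds its last target. There are 200 camera calls.

## Working session

There is one attempt and no reset: what is moved stays moved. The work goes in short steps, Python scripts to look and compute and a shell command to move; the robot and the scene stay as the last step left them, time stands still between calls to the robot, and variables do not carry over. Pictures are saved under pics/ and viewed, at most 14 in all, crops included, and the job is handed in when it is done.

```bash
ls; mkdir -p pics; python3 - <<'E'
from workcell import r
import cv2,numpy as np
for n in ["scene","side","wrist"]:
    im=r.read_camera(n); cv2.imwrite(f"pics/{n}0.png",im[:,:,::-1])
    m=r.camera_model(n); R=cv2.Rodrigues(np.array(m["rvec"]))[0]; print(n,m["fx"],-R.T@np.array(m["tvec"]),R[2])
o=r.get_obs();print(o)
E
```

```text
pics
scene 420.6208874923116 [969.98385184 783.81507305 774.9696662 ] [-0.42001546 -0.66702719 -0.61535497]
side 352.3753668184626 [  44.7889222  -522.20177955  500.73047066] [ 0.52238054  0.65158307 -0.55005279]
wrist 297.1877241069501 [ 318.0383172  -572.27079583  384.06249244] [-0.24767932 -0.10117194 -0.96354512]
{'time_s': 0.15, 'q': array([ 1.11718947,  0.62911774,  0.03845951,  1.51809864, -0.02700572,
        0.99628394, -0.02000559]), 'qd': array([-5.26098945e-05, -2.71001046e-03,  3.99320200e-04, -1.00258986e-03,
        2.66920055e-03,  6.19110769e-04,  2.45098476e-03]), 'tau': array([ 3.23086979e-04, -5.50085485e+01,  1.14450742e+00, -1.86814839e+01,
       -5.22207201e-02,  2.09836930e-02,  6.66191863e-05]), 'position': array([ 245.6612934 , -601.30653907,  229.78853998]), 'ee_rot': array([-6.81220421e-04,  9.81260940e-01,  1.92682340e-01, -1.36836789e-04]), 'force': array([-0.19240715, -0.44719882,  0.26274176]), 'moment': array([-0.01508194,  0.03201733, -0.01056559]), 'grip_force': 0.0, 'gripper_width': 0.9988643670312447}
```

View pics/scene0.png

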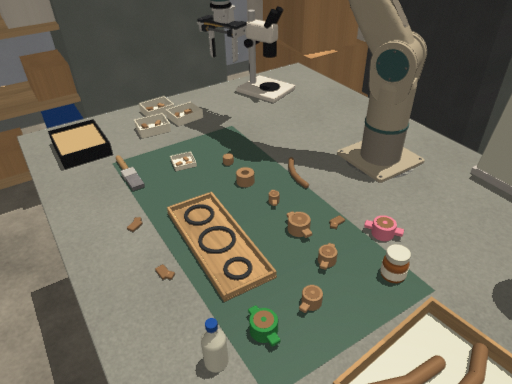

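View pics/side0.png

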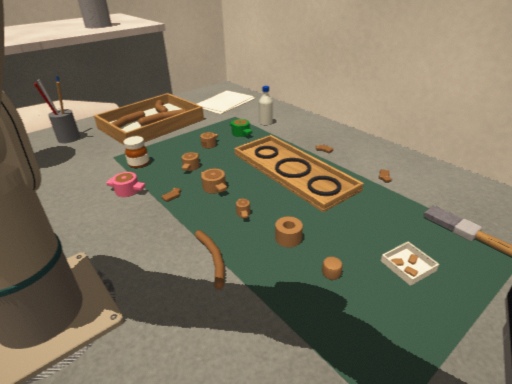

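The scene view shows:
- Shaft slice with the hole at (245,177) and nodule at (228,159).
- Small winged drum at (274,197) and large at (299,225).
- Two medium-size drums at (328,256) and (312,298). One of these is the broken one.
- Green decoy at (264,325) and pink decoy at (384,229).
- Drawer around (218,242), with the nests at (199,215), (217,240) and (238,268).

I'll enlarge the candidates.

```bash
python3 - <<'E'
import cv2,numpy as np
a=cv2.imread("pics/scene0.png")[180:320,255:355]; b=cv2.imread("pics/side0.png")[125:225,165:265]
a=cv2.resize(a,(400,560),interpolation=cv2.INTER_CUBIC); b=cv2.resize(b,(400,400),interpolation=cv2.INTER_CUBIC)
b=cv2.copyMakeBorder(b,0,160,0,0,cv2.BORDER_CONSTANT)
cv2.imwrite("pics/crop.png",np.hstack([a,b]))
E
```

```text
(no output)
```

View pics/crop.png

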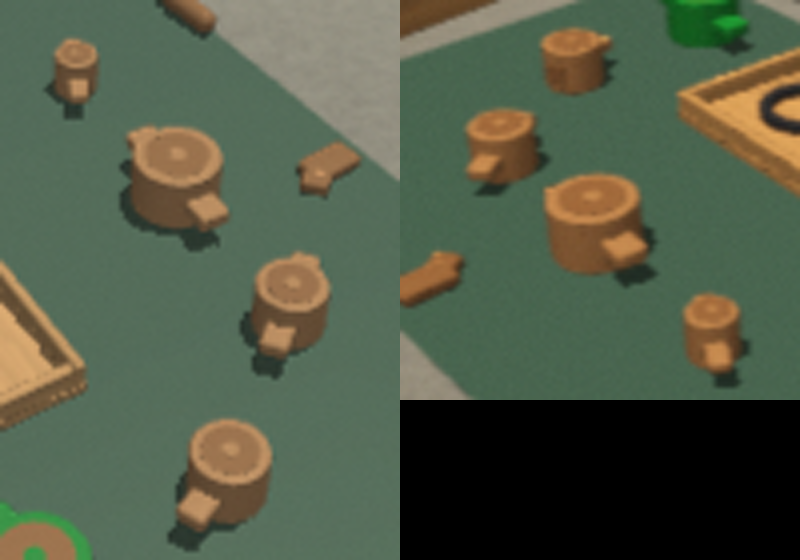

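At (328,256) a wing shows on both sides, so it is the medium whole vertebra. The drum at (312,298) has a single wing, so it is the broken one. Large (299,225) and small (274,197) are both whole. I'll cast rays next.

```bash
cat > h.py <<'E'
import cv2,numpy as np
from workcell import r
def cam(n):
    m=r.camera_model(n); R=cv2.Rodrigues(np.array(m["rvec"]))[0]
    return np.array([[m["fx"],0,m["cx"]],[0,m["fy"],m["cy"]],[0,0,1]]),R,np.array(m["tvec"]).ravel()
def cast(c,uv,z):
    K,R,t=c; o=-R.T@t; d=R.T@np.linalg.solve(K,[uv[0],uv[1],1.]); return (o+d*(z-o[2])/d[2])[:2]
def rings(c,im,z):
    hsv=cv2.cvtColor(im,cv2.COLOR_BGR2HSV); m=((hsv[:,:,2]<75)&(hsv[:,:,1]<90)).astype(np.uint8)
    out=[]
    cs,hi=cv2.findContours(m,cv2.RETR_CCOMP,cv2.CHAIN_APPROX_NONE)
    for i,k in enumerate(cs):
        if hi is not None and hi[0][i][3]<0 and cv2.contourArea(k)>150 and hi[0][i][2]>=0:
            P=np.array([cast(c,p[0],z) for p in k],np.float32); e=cv2.minEnclosingCircle(P)
            out.append((np.round(k[:,0].mean(0)),np.round(e[0],1),round(2*e[1],1)))
    return out
E
python3 - <<'E'
from h import *
T={'scene':dict(L=(299.75,218.75),M=(328.25,250.75),S=(274,193.5)),'side':dict(L=(213.3,174.25),M=(190,155.75),S=(242.75,202.25))}
W={'scene':dict(L=[(307.5,232),(290.5,214.5)],M=[(324,264.5),(331,245)],S=[(274.5,202)])}
H=dict(L=40,M=36,S=32)
for n in T:
    c=cam(n)
    for k in T[n]:
        print(n,k,cast(c,T[n][k],H[k]).round(1),[ (cast(c,w,H[k]/2+5)).round(1) for w in W.get(n,{}).get(k,[])])
    im=cv2.imread(f"pics/{n}0.png")
    for o in rings(c,im,16):
        if o[2]<130: print(o)
c=cam('wrist')
for p in [(0,0),(511,0),(0,383),(511,383)]: print(cast(c,p,36).round())
E
```

```text
scene L [438.6 137.7] [array([442.3, 176.8]), array([438.1,  96.7])]
scene M [448.9 265.7] [array([477.6, 285.9]), array([421.1, 245.1])]
scene S [428.2   2.6] [array([441.1,  24.2])]
(array([237., 268.]), array([652.3, 175. ]), 70.9)
(array([216., 239.]), array([648.9,  59.6]), 99.4)
(array([199., 215.]), array([642.9, -53.2]), 85.5)
side L [435.9 127. ] []
side M [446.  256.9] []
side S [424.6  -6.2] []
(array([324., 185.]), array([633.2, -64.3]), 84.6)
(array([293., 167.]), array([638.7,  48.5]), 98.5)
(array([266., 152.]), array([643. , 163.4]), 69.8)
[ 320. -286.]
[ 519. -773.]
[-185. -368.]
[  101. -1067.]
```

View pics/wrist0.png

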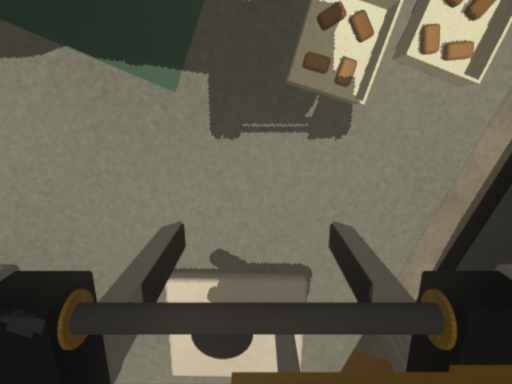

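Both views agree to about 10 mm: the middle nest is large, +y is small and -y is medium. I'll bring the wrist camera over the bones to refine, so first I work out the rows.

```bash
cat >> h.py <<'E'
def yaw(o):
    w,x,y,z=o["ee_rot"]; return np.degrees(np.arctan2(2*(x*y+w*z),1-2*(y*y+z*z)))
def rows(*targets):
    "targets (x,y,z,yaw) -> rows from the present pose"
    o=r.get_obs(); a=np.radians(yaw(o)); print('t',o['time_s'],'at',o['position'].round(1),'yaw',yaw(o).round(1))
    for t in targets:
        d=np.array(t[:3])-o['position']; w=(yaw(o)-t[3]+180)%360-180
        print(t,(np.array([d[0]*np.cos(a)+d[1]*np.sin(a),d[0]*np.sin(a)-d[1]*np.cos(a),-d[2]])/300).round(4),round(w/90,4))
E
python3 -c "
from h import *
rows((450,-380,260,22),(480,-330,280,22))"
```

```text
t 0.15 at [ 245.7 -601.3  229.8] yaw 22.2
(450, -380, 260, 22) [ 0.9095 -0.4253 -0.1007] 0.0024
(480, -330, 280, 22) [ 1.0651 -0.5418 -0.1674] 0.0024
```

```bash
python3 -m pendant '[[0.2,-0.1,-0.03,0],[0.4,-0.2,-0.06,0],[0.6,-0.28,-0.09,0],[0.8,-0.38,-0.1,0],[0.91,-0.43,-0.1,0]]' && python3 -m pendant '[[0.07,-0.17,-0.03,-0.11],[0.14,-0.34,-0.06,-0.22],[0.21,-0.51,-0.1,-0.33],[0.28,-0.68,-0.13,-0.44],[0.34,-0.83,-0.13,-0.55],[0.34,-0.83,-0.13,-0.66],[0.34,-0.83,-0.13,-0.75]]' && python3 -c "
from h import *
rows((445,80,310,90))"
```

```text
time_s: 0.78
position: [451.4, -376.9, 260.7]
ee_rot: [-0.0, 0.981, 0.193, 0.0]
force: [0.7, -0.0, 0.0]
gripper_width: 0.998
grip_force: 0.0
time_s: 1.65
position: [449.9, -109.2, 299.5]
ee_rot: [-0.0, 0.706, 0.708, -0.0]
force: [0.2, 0.1, 0.8]
gripper_width: 1.003
grip_force: 0.0
t 1.65 at [ 449.9 -109.2  299.5] yaw 90.1
(445, 80, 310, 90) [ 0.6308 -0.0151 -0.035 ] 0.0012
```

```bash
python3 -m pendant '[[0.2,0,-0.03,0],[0.4,0,-0.03,0],[0.6,0,-0.03,0],[0.63,0,-0.03,0],[0.63,0,-0.03,0]]' && python3 -c "
from h import *
c=cam('wrist');im=r.read_camera('wrist')[:,:,::-1];cv2.imwrite('pics/w1.png',im)
np.savez('w1.npz',K=c[0],R=c[1],t=c[2])
print(r.get_obs()['position'])"
```

```text
time_s: 2.28
position: [450.8, 78.8, 308.3]
ee_rot: [0.0, 0.708, 0.706, -0.0]
force: [0.7, 0.1, 0.8]
gripper_width: 0.999
grip_force: 0.0
[450.90548512  77.62493327 308.23498608]
```

View pics/w1.png

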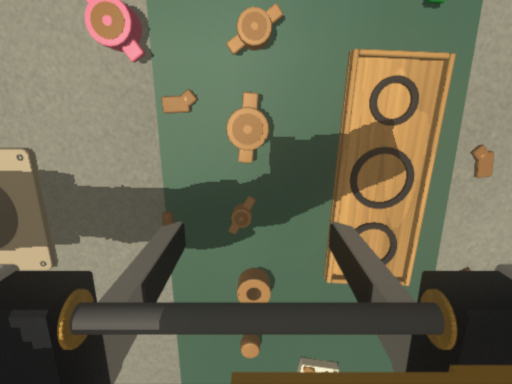

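The wrist view shows the large at (247,129), medium (255,27), small (242,216), slice (254,288) and the nests at (394,100) small, (382,177) large, (375,243) medium. I'll measure from the wings: the midpoint of a wing pair gives the centre.

```bash
cat > m.py <<'E'
from h import *
f=np.load('w1.npz');c=(f['K'],f['R'],f['t']);im=cv2.imread('pics/w1.png')
big=cv2.resize(im,None,fx=4,fy=4,interpolation=cv2.INTER_CUBIC)
hsv=cv2.cvtColor(big,cv2.COLOR_BGR2HSV);bone=((hsv[:,:,0]<22)&(hsv[:,:,1]>85)&(hsv[:,:,2]>35)).astype(np.uint8)
for n,p,k,D,h,wt in [('L',(247,129),25,60,40,12),('M',(255,27),19,46,36,11),('S',(242,216),13,32,32,9)]:
    s=np.zeros_like(bone);x,y=p[0]*4,p[1]*4;s[max(0,y-160):y+160,x-160:x+160]=1
    n_,lab,st,ce=cv2.connectedComponentsWithStats(bone*s);o=(lab==lab[y,x]).astype(np.uint8)
    e=cv2.morphologyEx(o,cv2.MORPH_OPEN,cv2.getStructuringElement(cv2.MORPH_ELLIPSE,(4*k,4*k)))
    _,_,st,ce=cv2.connectedComponentsWithStats(o-e);i=1+np.argsort(-st[1:,4])[:2]
    w=[cast(c,(ce[j]+.5)/4-.5,h/2+wt/2) for j in i];d=w[0]-w[1]
    print(n,'wings px',(ce[i]/4).round(1).tolist(),'areas',st[i,4],'centre',np.mean(w,0).round(1),'dir',np.degrees(np.arctan2(d[1],d[0])).round(1)%180,'sep',np.linalg.norm(d).round(1))
    (u,r_)=cv2.minEnclosingCircle(np.argwhere(e)[:,::-1].astype(np.float32)); print('  drum top cast',cast(c,(np.array(u)+.5)/4-.5,h).round(1))
for o in rings(c,im,16): print(o)
E
python3 m.py
```

```text
L wings px [[250.3, 99.6], [245.7, 156.6]] areas [3539 2741] centre [438.2 131.1] dir 84.6 sep 80.5
  drum top cast [439.1 132. ]
M wings px [[234.3, 45.5], [275.7, 12.6]] areas [2726 2690] centre [448.6 260.4] dir 35.400000000000006 sep 67.7
  drum top cast [449.1 257.9]
S wings px [[250.1, 201.4], [233.4, 229.3]] areas [1207  994] centre [426.5  -3. ] dir 59.6 sep 53.8
  drum top cast [427.2   1. ]
(array([381., 237.]), array([638.7, -58.6]), 81.0)
(array([373., 182.]), array([641.2,  55.2]), 92.3)
(array([255., 280.]), array([ 442. , -313.7]), 961.0)
```

```bash
python3 -c "
from h import *
rows((438.5,131.5,120,85.5),(438.5,131.5,36,85.5))"
```

```text
t 2.325 at [450.9  77.6 308.2] yaw 89.6
(438.5, 131.5, 120, 85.5) [ 0.1793 -0.0424  0.6274] 0.0461
(438.5, 131.5, 36, 85.5) [ 0.1793 -0.0424  0.9074] 0.0461
```

```bash
python3 -m pendant '[[0.06,-0.01,0.2,0.02],[0.12,-0.03,0.4,0.046],[0.179,-0.042,0.58,0.046],[0.179,-0.042,0.7,0.046],[0.179,-0.042,0.78,0.046],[0.179,-0.042,0.85,0.046],[0.179,-0.042,0.907,0.046],[0.179,-0.042,0.907,0.046]]' && python3 -m pendant '[[0,0,0,0],[0,0,0,0],[0,0,0,0],[0,0,0,0],[0,0,0,0],[0,0,0,0]]' 0.1 25; python3 -c "
from h import *
rows((643.5,54.5,130,-2.4))"
```

```text
time_s: 3.32
position: [438.5, 130.4, 35.4]
ee_rot: [0.0, 0.735, 0.678, -0.001]
force: [-0.5, -0.2, -1.3]
gripper_width: 1.002
grip_force: 0.0
time_s: 4.08
position: [438.6, 132.7, 36.7]
ee_rot: [0.0, 0.734, 0.679, 0.0]
force: [-0.0, 0.4, 5.8]
gripper_width: 0.631
grip_force: 25.0
t 4.075 at [438.6 132.7  36.7] yaw 85.6
(643.5, 54.5, 130, -2.4) [-0.2074  0.701  -0.3108] 0.9776
```

```bash
python3 -m pendant '[[0,0,-0.05,0],[0,0,-0.12,0],[0,0,-0.2,0],[-0.03,0.1,-0.27,0.1],[-0.07,0.24,-0.3,0.2],[-0.11,0.38,-0.3,0.3],[-0.15,0.52,-0.3,0.4],[-0.19,0.63,-0.3,0.5]]' && python3 -m pendant '[[0,0,0,0.1],[0,0,0,0.2],[0,0,0,0.3],[0,0,0,0.4],[0,0,0,0.48],[0,0,0,0.48],[0,0,0,0.48]]'; python3 -c "
from h import *
o=r.get_obs();print(o['gripper_width'],o['force'])
rows((643,54.5,80,-2.4),(643,54.5,44,-2.4))
c=cam('wrist');im=r.read_camera('wrist')[:,:,::-1];cv2.imwrite('pics/w2.png',im)"
```

```text
time_s: 5.08
position: [623.8, 60.5, 125.8]
ee_rot: [-0.0, 0.939, 0.344, -0.0]
force: [0.2, 0.6, -2.2]
gripper_width: 0.635
grip_force: 25.0
time_s: 5.95
position: [622.3, 61.5, 126.0]
ee_rot: [0.0, 1.0, -0.022, -0.0]
force: [-0.3, -0.2, -1.9]
gripper_width: 0.632
grip_force: 25.0
0.6317063759317714 [-0.32900792 -0.2462114  -1.92118076]
t 5.95 at [622.3  61.5 126. ] yaw -2.5
(643, 54.5, 80, -2.4) [0.0699 0.0202 0.1533] -0.001
(643, 54.5, 44, -2.4) [0.0699 0.0202 0.2733] -0.001
```

View pics/w2.png

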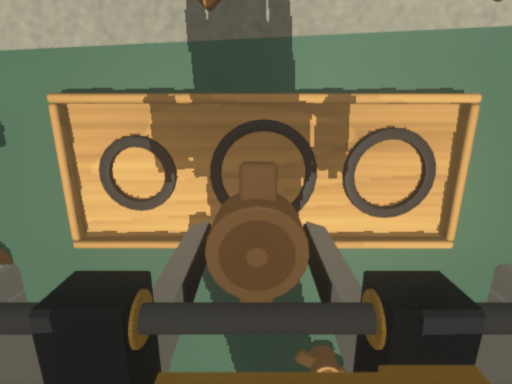

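The large is held upright and square. The nests show at (137.5,173) small, (263,172) large and (390,172) medium. Casting these to refine.

```bash
python3 -c "
from h import *
c=cam('wrist')
a,b=[cast(c,p,12) for p in [(137.5,173),(390,172)]]
print(a,b,(a+b)/2,np.linalg.norm(a-b), cast(c,(263,172),12))
im=cv2.imread('pics/w2.png')
for o in rings(c,im,16): print(o)
print(cast(c,(257,252),130), r.get_obs()['position'])
"
```

```text
[650.07982532 169.35736542] [640.90120448 -62.6050519 ] [645.4905149   53.37615676] 232.14394269665414 [645.98801586  54.04619295]
(array([258., 319.]), array([472.6,  68.2]), 542.9)
(array([258., 152.]), array([645.7,  54.2]), 95.0)
(array([202.,  75.]), array([719.3, 122.6]), 194.6)
[624.91997738  60.70952114] [622.46432685  61.42863221 126.10364093]
```

```bash
python3 -m pendant '[[0.05,0.014,0.05,0],[0.077,0.021,0.12,0],[0.077,0.021,0.17,0],[0.077,0.021,0.21,0],[0.077,0.021,0.24,0],[0.077,0.021,0.255,0],[0.077,0.021,0.264,0],[0.077,0.021,0.264,0]]'
```

```text
time_s: 7.0
position: [645.6, 54.1, 47.4]
ee_rot: [-0.0, 1.0, -0.023, 0.0]
force: [-0.3, 0.4, -2.2]
gripper_width: 0.636
grip_force: 25.0
```

```bash
python3 -m pendant '[[0,0,0.004,0],[0,0,0.007,0],[0,0,0.009,0],[0,0,0.009,0]]'; python3 -m pendant '[[0,0,0.002,0],[0,0,0.003,0],[0,0,0.003,0]]'
```

```text
time_s: 7.5
position: [645.6, 54.0, 44.9]
ee_rot: [-0.0, 1.0, -0.023, 0.0]
force: [-1.0, -0.7, 0.5]
gripper_width: 0.631
grip_force: 25.0
time_s: 7.88
position: [645.6, 54.0, 44.8]
ee_rot: [-0.0, 1.0, -0.023, 0.0]
force: [-3.1, 0.1, 6.6]
gripper_width: 0.637
grip_force: 25.0
```

Touchdown shows as 6.6 N upward. Now I release, retreat up, and work out the medium approach.

```bash
python3 -m pendant '[[0,0,0,0],[0,0,0,0],[0,0,0,0],[0,0,0,0]]' 0.65; python3 -m pendant '[[0,0,-0.04,0],[0,0,-0.12,0],[0,0,-0.25,0],[0,0,-0.35,0],[0,0,-0.35,0]]'; python3 -c "
from h import *
rows((448.8,259.5,140,35.5),(448.8,259.5,36,35.5))"
```

```text
time_s: 8.38
position: [645.5, 54.0, 43.4]
ee_rot: [0.0, 1.0, -0.023, -0.0]
force: [-0.5, 0.3, -0.1]
gripper_width: 0.824
grip_force: 0.0
time_s: 9.0
position: [647.6, 54.1, 152.1]
ee_rot: [-0.0, 1.0, -0.023, 0.003]
force: [0.1, -0.3, 0.2]
gripper_width: 0.822
grip_force: 0.0
t 9.0 at [647.6  54.1 152.1] yaw -2.6
(448.8, 259.5, 140, 35.5) [-0.6935 -0.6536  0.0402] -0.4237
(448.8, 259.5, 36, 35.5) [-0.6935 -0.6536  0.3869] -0.4237
```

```bash
python3 -m pendant '[[-0.14,-0.13,0.02,-0.1],[-0.28,-0.26,0.04,-0.2],[-0.42,-0.39,0.04,-0.3],[-0.56,-0.52,0.04,-0.4],[-0.69,-0.65,0.04,-0.424],[-0.693,-0.654,0.04,-0.424],[-0.693,-0.654,0.04,-0.424]]'; python3 -c "
from h import *
o=r.get_obs();c=cam('wrist');im=r.read_camera('wrist')[:,:,::-1];cv2.imwrite('pics/w3.png',im)
rows((448.8,259.5,36,35.5))
K,R,t=c
for p in [(448.8,259.5,36)]: q=K@(R@np.array(p)+t);print(q[:2]/q[2])"
```

```text
time_s: 9.88
position: [446.9, 259.0, 136.2]
ee_rot: [0.0, 0.952, 0.305, -0.0]
force: [0.2, 0.3, 0.2]
gripper_width: 0.822
grip_force: 0.0
t 9.925 at [447.5 258.3 136.3] yaw 35.4
(448.8, 259.5, 36, 35.5) [ 0.0059 -0.0009  0.3342] -0.0007
[256.71649967 198.81991049]
```

View pics/w3.png

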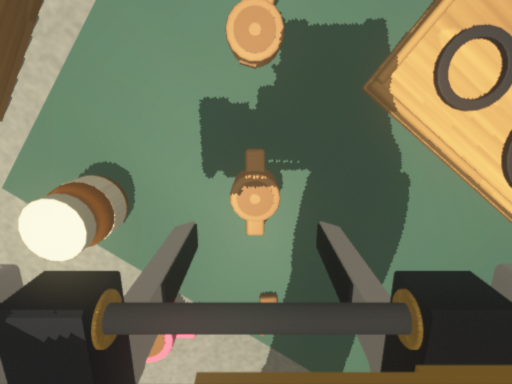

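The medium's top sits at (255,198), within 2 px of the predicted (257,199). Both wings are visible and in line with the tool, so I go down.

```bash
python3 -m pendant '[[0.005,0,0.08,0],[0.005,0,0.16,0],[0.005,0,0.23,0],[0.005,0,0.29,0],[0.005,0,0.334,0],[0.005,0,0.334,0]]' && python3 -m pendant '[[0,0,0,0],[0,0,0,0],[0,0,0,0],[0,0,0,0],[0,0,0,0],[0,0,0,0]]' -0.2 20; python3 -c "
from h import *
rows((640.5,-61,130,-2.4))"
```

```text
time_s: 10.68
position: [448.1, 259.1, 35.5]
ee_rot: [0.0, 0.953, 0.304, -0.001]
force: [0.4, 0.2, -0.0]
gripper_width: 0.826
grip_force: 0.0
time_s: 11.42
position: [448.2, 260.7, 36.8]
ee_rot: [-0.0, 0.952, 0.305, 0.0]
force: [-1.4, -0.6, 5.5]
gripper_width: 0.489
grip_force: 20.0
t 11.425 at [448.2 260.7  36.8] yaw 35.5
(640.5, -61, 130, -2.4) [-0.1018  1.2452 -0.3106] 0.4216
```

```bash
python3 -m pendant '[[0,0,-0.05,0],[0,0,-0.13,0],[0,0,-0.22,0],[-0.02,0.15,-0.3,0.08],[-0.04,0.33,-0.31,0.18],[-0.06,0.51,-0.31,0.28],[-0.07,0.69,-0.31,0.38],[-0.08,0.87,-0.31,0.42]]'; python3 -c "
from h import *
rows((640.5,-61,130,-2.4))"
```

```text
time_s: 12.42
position: [580.6, 32.5, 130.0]
ee_rot: [-0.0, 1.0, -0.021, -0.0]
force: [-0.4, 0.6, -1.2]
gripper_width: 0.485
grip_force: 20.0
t 12.425 at [580.6  32.5 130. ] yaw -2.4
(640.5, -61, 130, -2.4) [ 0.2126  0.3031 -0.    ] -0.0002
```

```bash
python3 -m pendant '[[0.1,0.15,0,0],[0.2,0.28,0,0],[0.213,0.303,0,0],[0.213,0.303,0.08,0],[0.213,0.303,0.16,0],[0.213,0.303,0.22,0],[0.213,0.303,0.25,0],[0.213,0.303,0.27,0]]'; python3 -m pendant '[[0,0,0,0],[0,0,0.002,0],[0,0,0.006,0],[0,0,0.01,0],[0,0,0.012,0],[0,0,0.012,0]]'
```

```text
time_s: 13.42
position: [640.5, -59.0, 48.3]
ee_rot: [-0.0, 1.0, -0.02, 0.0]
force: [0.4, -0.6, -1.1]
gripper_width: 0.487
grip_force: 20.0
time_s: 14.18
position: [640.4, -59.3, 44.9]
ee_rot: [-0.0, 1.0, -0.02, 0.0]
force: [-0.2, -0.4, -1.0]
gripper_width: 0.488
grip_force: 20.0
```

```bash
python3 -m pendant '[[0,0,0.002,0],[0,0,0.003,0],[0,0,0.003,0]]'; python3 -m pendant '[[0,0,0.002,0],[0,0,0.002,0]]'
```

```text
time_s: 14.55
position: [640.4, -59.3, 44.9]
ee_rot: [-0.0, 1.0, -0.02, 0.0]
force: [-1.6, 0.3, 6.2]
gripper_width: 0.487
grip_force: 20.0
time_s: 14.8
position: [640.4, -59.3, 44.8]
ee_rot: [-0.0, 1.0, -0.02, 0.0]
force: [-3.0, 1.5, 10.5]
gripper_width: 0.482
grip_force: 20.0
```

```bash
python3 -m pendant '[[0,0,-0.002,0],[0,0,-0.002,0],[0,0,-0.002,0],[0,0,-0.002,0]]' 0.4; python3 -m pendant '[[0,0,-0.04,0],[0,0,-0.12,0],[0,0,-0.25,0],[0,0,-0.33,0],[0,0,-0.33,0]]'; python3 -c "
from h import *
rows((427,-1.5,140,59.6),(427,-1.5,36,59.6))"
```

```text
time_s: 15.3
position: [640.4, -59.3, 43.7]
ee_rot: [0.0, 1.0, -0.02, -0.0]
force: [0.5, 0.3, -0.4]
gripper_width: 0.699
grip_force: 0.0
time_s: 15.92
position: [642.2, -59.5, 145.6]
ee_rot: [0.0, 1.0, -0.02, 0.003]
force: [-0.0, 0.8, 0.1]
gripper_width: 0.698
grip_force: 0.0
t 15.925 at [642.2 -59.5 145.6] yaw -2.3
(427, -1.5, 140, 59.6) [-0.7243 -0.1648  0.0186] -0.6874
(427, -1.5, 36, 59.6) [-0.7243 -0.1648  0.3653] -0.6874
```

```bash
python3 -m pendant '[[-0.15,-0.03,0.02,-0.1],[-0.3,-0.06,0.02,-0.2],[-0.45,-0.1,0.02,-0.3],[-0.6,-0.14,0.02,-0.4],[-0.72,-0.165,0.02,-0.5],[-0.724,-0.165,0.02,-0.6],[-0.724,-0.165,0.02,-0.687],[-0.724,-0.165,0.02,-0.687]]'; python3 -c "
from h import *
o=r.get_obs();c=cam('wrist');im=r.read_camera('wrist')[:,:,::-1];cv2.imwrite('pics/w4.png',im)
rows((427,-1.5,36,59.6))
K,R,t=c
q=K@(R@np.array((427,-1.5,32))+t);print(q[:2]/q[2])"
```

```text
time_s: 16.92
position: [424.7, -1.3, 136.4]
ee_rot: [-0.001, 0.868, 0.496, -0.0]
force: [-0.5, 0.4, -0.5]
gripper_width: 0.702
grip_force: 0.0
t 16.975 at [424.9  -1.3 136.4] yaw 59.4
(427, -1.5, 36, 59.6) [0.0032 0.0064 0.3347] -0.0021
[258.48054947 198.26347101]
```

View pics/w4.png

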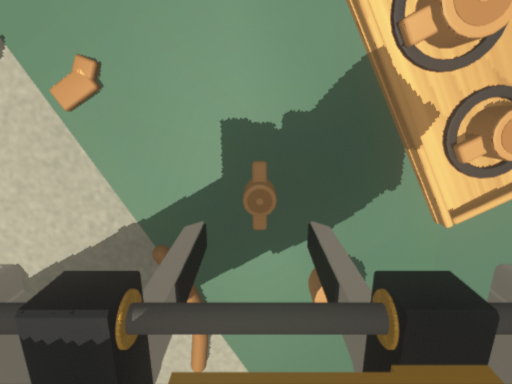

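The small's top is at (260,198), predicted (258,198), with two wings in line with the tool. The slice is peeking out at (318,285), so I check finger clearance first.

```bash
python3 -c "
from h import *
f=np.load('w1.npz');c=(f['K'],f['R'],f['t']);print(cast(c,(254,292),38)); print(cast(cam('side'),(289,226),38))"
```

```text
[ 446.0633433  -129.98020593]
[ 439.73224084 -138.47250528]
```

Slice at about (445,-132), more than 80 mm clear of the finger. Going down.

```bash
python3 -m pendant '[[0.004,0.008,0.08,0],[0.004,0.008,0.16,0],[0.004,0.008,0.23,0],[0.004,0.008,0.29,0],[0.004,0.008,0.335,0],[0.004,0.008,0.335,0]]' && python3 -m pendant '[[0,0,0,0],[0,0,0,0],[0,0,0,0],[0,0,0,0],[0,0,0,0],[0,0,0,0]]' -0.5 15; python3 -c "
from h import *
rows((650,169,130,-2.4))"
```

```text
time_s: 17.73
position: [427.3, -1.4, 35.4]
ee_rot: [-0.001, 0.868, 0.496, -0.001]
force: [-0.2, -0.0, 0.6]
gripper_width: 0.698
grip_force: 0.0
time_s: 18.48
position: [428.2, -1.4, 36.7]
ee_rot: [0.0, 0.868, 0.497, 0.0]
force: [0.1, -0.1, 5.0]
gripper_width: 0.337
grip_force: 15.0
t 18.475 at [428.2  -1.4  36.7] yaw 59.6
(650, 169, 130, -2.4) [ 0.8643  0.3496 -0.3111] 0.6885
```

```bash
python3 -m pendant '[[0,0,-0.05,0],[0,0,-0.13,0],[0,0,-0.22,0.05],[0.16,0.06,-0.3,0.15],[0.32,0.13,-0.31,0.25],[0.48,0.2,-0.31,0.35],[0.64,0.26,-0.31,0.45],[0.8,0.32,-0.31,0.55]]'; python3 -m pendant '[[0,0,0,0.08],[0,0,0,0.138],[0,0,0,0.138],[0,0,0,0.138]]';python3 -c "
from h import *
o=r.get_obs();c=cam('wrist');im=r.read_camera('wrist')[:,:,::-1];cv2.imwrite('pics/w5.png',im)
rows((650,169,50,-2.4))
K,R,t=c
q=K@(R@np.array((650,169,12))+t);print(q[:2]/q[2])"
```

```text
time_s: 19.48
position: [633.2, 157.6, 128.9]
ee_rot: [0.0, 0.996, 0.085, -0.0]
force: [0.8, 0.5, 0.4]
gripper_width: 0.338
grip_force: 15.0
time_s: 19.98
position: [632.1, 156.7, 129.1]
ee_rot: [0.0, 1.0, -0.02, -0.0]
force: [0.1, 0.4, -0.9]
gripper_width: 0.333
grip_force: 15.0
t 20.025 at [632.2 156.7 129.3] yaw -2.3
(650, 169, 50, -2.4) [ 0.0578 -0.0434  0.2642] 0.0012
[242.22101835 178.10491877]
```

View pics/w5.png

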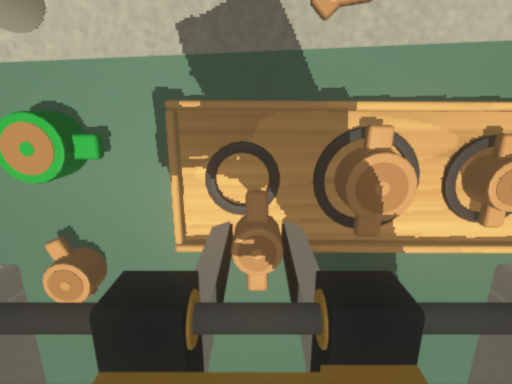

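The small nest ring is centred at (243,178), and the target projects to (242,178). Large and medium stand inside their rings. Lowering now.

```bash
python3 -m pendant '[[0.03,-0.02,0,0],[0.058,-0.043,0.04,0],[0.058,-0.043,0.12,0],[0.058,-0.043,0.18,0],[0.058,-0.043,0.22,0],[0.058,-0.043,0.25,0],[0.058,-0.043,0.268,0],[0.058,-0.043,0.268,0]]'; python3 -m pendant '[[0,0,0.003,0],[0,0,0.007,0],[0,0,0.01,0],[0,0,0.013,0],[0,0,0.014,0],[0,0,0.014,0]]'
```

```text
time_s: 21.02
position: [650.3, 169.0, 48.9]
ee_rot: [0.0, 1.0, -0.021, -0.0]
force: [1.0, -0.2, -0.7]
gripper_width: 0.334
grip_force: 15.0
time_s: 21.78
position: [650.3, 169.0, 44.8]
ee_rot: [0.0, 1.0, -0.021, -0.0]
force: [-0.2, -0.4, 0.1]
gripper_width: 0.335
grip_force: 15.0
```

```bash
python3 -m pendant '[[0,0,0.002,0],[0,0,0.003,0],[0,0,0.003,0]]'
```

```text
time_s: 22.15
position: [650.3, 169.0, 44.8]
ee_rot: [0.0, 1.0, -0.021, 0.0]
force: [-2.2, -1.2, 6.1]
gripper_width: 0.333
grip_force: 15.0
```

```bash
python3 -m pendant '[[0,0,-0.002,0],[0,0,-0.002,0],[0,0,-0.002,0],[0,0,-0.002,0]]' 0.1; python3 -m pendant '[[0,0,-0.04,0],[0,0,-0.12,0],[0,0,-0.25,0],[-0.1,0,-0.4,0],[-0.25,0,-0.5,0],[-0.4,0.1,-0.55,0],[-0.4,0.1,-0.55,0]]'; python3 -c "
from h import *
a=[r.read_camera(n)[:,:,::-1] for n in ('scene','side')]
a=[cv2.resize(a[0][140:340,150:350],(400,400)),cv2.resize(a[1][110:290,180:380],(400,400))]
cv2.imwrite('pics/f.png',np.hstack(a))"
```

```text
time_s: 22.65
position: [650.2, 169.0, 44.3]
ee_rot: [0.0, 1.0, -0.021, -0.0]
force: [-0.3, 0.3, -0.1]
gripper_width: 0.549
grip_force: 0.0
time_s: 23.52
position: [526.5, 141.9, 211.7]
ee_rot: [0.001, 1.0, -0.021, 0.0]
force: [0.7, -0.4, -0.1]
gripper_width: 0.547
grip_force: 0.0
```

View pics/f.png

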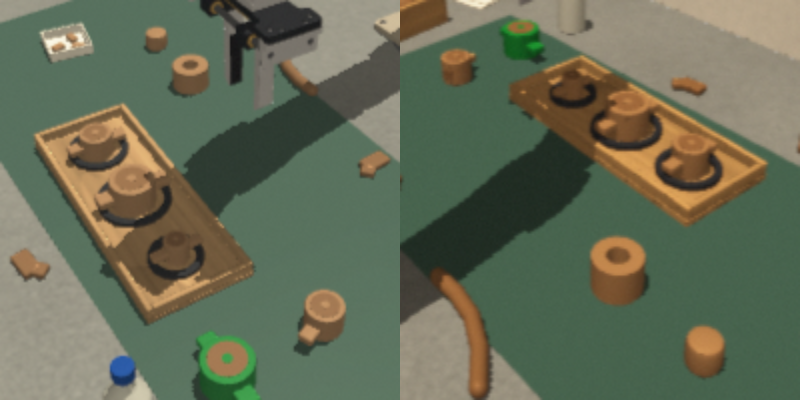

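All three stand upright inside their own rings: medium at crop (97,145), large at (130,190), small at (177,250). The look-alikes are where they were and the gripper is clear.

```bash
python3 -c "
from workcell import r
print(r.hand_in())"
```

```text
the job is handed in; nothing more can be done
None
```

The large, medium and small vertebrae are standing in their matching nests on the drawer floor, the look-alikes were not touched, and the job is handed in at about 24 s of the 88 s limit.

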